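# Take the deep fryer's lid off its hinge pins for washing

## Task

The lid of the small deep fryer is greasy and has to be washed. Swing it up on its hinges until it stands upright, lift it straight up off the hinge pins without forcing it, and lay it down flat in the middle of the glass chopping board, gently, never letting it fall. Leave the board and the things around it where they are.

Things in the scene. Friction and masses are not known exactly. Their poses are not given: they have to be found in the camera images.
- fryer: Compact deep fryer, steel with black base and rim, fixed. Origin: on the worktop under the middle of its body; x to its back, z up. Body x = +-75, y = +-95 mm, carrying grips at the sides out to y = +-110 mm, rim at z = 105 mm. A thermostat knob on the front reaches x = -91 mm (y = -62 to -28, z = 38 to 72 mm).
- housing_top (a point): Middle of the top of the fryer's black rear housing: x = 104 to 138, y = +-38 mm of the fryer, top at z = 169 mm. Behind the hinge axis; the raised lid leans against it, about 5 to 7 degrees past upright, and stays there by itself. Same axes as the fryer.
- hinge_pins (a point): Midway between the fryer's two steel hinge pins, on the hinge axis (x = 93, z = 109 mm of the fryer), which runs along the fryer's y. Each pin reaches from |y| = 46 to 71 mm and is flat-sided, 8 (x) by 14 mm high (z). Black cheeks at |y| = 34 to 46 mm hold them and reach 9 mm above the axis. Same axes as the fryer.
- lid: Fryer lid, 0.2 to 0.45 kg, black with steel sheet, window and vents on top; held by its knuckles only. Origin: middle of its underside (shut: over the fryer's origin, at the rim); shut, its axes are the fryer's (x to the hinges, z out of the top face). Plate x = -78 to 74, y = +-95, z = 0 to 10 mm. A skirt under it, x = +-46, y = +-66 mm, 8 mm deep, goes into the pan; laid down it rests on that.
- lid_tab (a point): Middle of the tab on the lid's front edge, at x = -96, z = 5 mm of the lid, 189 mm from the knuckles' axis. The tab is x = -114 to -78, y = +-16, z = 0 to 10 mm of the lid and overhangs the fryer's front; pushed up it swings up and back over the hinges. Same axes as the lid.
- lid_knuckles (a point): Midway between the lid's two C-shaped knuckles, on their axis (x = 93, z = 4 mm of the lid); on the pins it is within 3 mm of hinge_pins. Each is 16 mm wide (|y| = 49 to 65 mm), reaches 12 mm round its axis and has a 10.6 mm slot open to the lid's +x: only with the lid within some 15 degrees of upright can it come off its pin, straight up, and it is clear 20 mm higher.
- board: Clear greenish glass chopping board on rubber feet, loose, 203 (x) by 302 (y) mm, top 6 mm above the worktop. Origin: under its middle, z up.
- oil_bottle: Square glass bottle of oil with a yellow cap, 61 mm wide, 267 mm tall. Origin under its middle. Leave standing.
- egg_timer: Egg timer with a red dome, 63 mm across, 58 mm tall. Origin under its middle. Leave standing.
- salt: Spice jar with a red cap, 45 mm across, 106 mm tall. Origin under its middle. Leave standing.

How it is judged:
By the outcome, as a careful person would: the job done as asked, in the order asked, and still so for the second after the job is handed in, with the robot touching nothing.
It also fails if it takes over 70 s, if anything falls off the work surface, if the arm or the gripper's body presses on something with over 40 N, if the wrist force passes 120 N, or if a joint passes its speed limit or range.

## Robot

A 7-joint arm with a two-finger parallel gripper is mounted at the origin on a cart in front of the work surface, level with it; the furniture and walls round the work are solid. World frame = base frame: x ahead of the robot, y to its left, z up, the work surface at z = 0. Lengths are in mm, angles in rad, forces in N, time in s.
With the tool pointing down it reaches from about 400 to 875 mm from the base axis. Payload 4.4 kg.
Tool frame: the origin (TCP) lies midway between the tips of the shut fingers; the grasp point (between the pads) lies 19 mm behind it; z points along the fingers, y is the line along which they close (so a half turn about z gives the same grasp; the last joint's range is limited). The gripper opens to 85 mm and grips with 20 to 120 N. Pads are 22 mm wide; open, the fingers measure 114 mm over their backs; the gripper's body (76 mm by 85 mm) begins 54 mm behind the grasp point. The pads swing forward as they close: fully open they stand 13 mm farther back than shut.
Start: joints at [1.06, 0.628, 0.038, 1.517, -0.027, 0.996, -0.02], TCP at [279.709, -586.755, 231.313] pointing down, gripper open.
Joint ranges: [-3.06, 3.06], [-0.37, 2.12], [-1.25, 1.32], [0.18, 2.47], [-1.1, 4.24], [0.23, 1.98], [-2.94, 2.94]. Speed limits (rad/s): [2.57, 2.57, 3.14, 3.14, 3.14, 3.14, 3.14].

## Interface

Orientations are given as [roll, pitch, yaw] about the fixed x, y, z axes, in that order (R = Rz(yaw) Ry(pitch) Rx(roll)).
In Python, from cell import telemetry, eyes, ctrl, finder gives the robot as it stands.
- The arm moves only by the tool move_arm, never from a script. Its argument "steps" is a list of rows, each a list of 7 numbers: the turn, a rotation vector about the world's x, y, z in degrees, then the shift along the world's x, y, z in m, then the finger opening in m, from 0 to 0.0854. A call has 1 to 5 rows; each row shifts and turns the commanded pose from where the row before left it; what a row does not reach is not made up. A row lasts 1/10 s, in which the tool goes at most 50 mm and 8.59 degrees, less where a joint would pass 70% of its speed; a pose out of reach is approached as far as the arm can. A call with a gripper value outside its range is refused whole. The fingers move at their own pace and stop on an object; the grip force is fixed at half the most. Time passes only in rows, so rows that do not move let the fingers close. It gives the time, the measured TCP pose, the force, the opening and the grip force at its end, in the units of the state.
- telemetry.read_state(): the state, without advancing time (a new reading comes with each control period).
- eyes.get_image(name): name is "scene" or "top"; returns (picture, depth): 384x512x3 uint8, blue, green, red; 384x512 float32, mm along the optical axis (not along the pixel's ray), 0 where there is no reading.
- eyes.calibration(name): a dict with "fx", "fy", "cx", "cy" (pixels), "position" and "attitude" of the camera in the world. Camera axes: x right, y down, z forward; pixel columns grow to the right and rows downward; lengths in mm; the calibration is good to about 2 mm. A picture is of the moment at which its call begins. calibration takes no time and is no camera call.
- ctrl.finish_job(): hands the job in; it is judged then, once.
Trained networks look in the newest picture that a camera, given by its name, has taken for a name from the list of things; names that differ only in an ending like _2 or _b are one class to them, and where a whole thing is asked for, a point or a joint stands for the part that bears it (a point fixed in the world has none). Each returns a list of dicts, best first, with "confidence" (0 to 1); they miss things now and then, are a little off and sometimes report something else, mostly with a low value. They report only what shows in the picture. A call takes as long as a camera call.
- finder.boxes_of(camera, name): "location" ([x, y, z] in mm, in the coordinates of the camera as it stood for that picture, good to about 4 mm: the middle of the surface that is visible of it).
- finder.cut_out(camera, name): "mask" (384x512 bool, what is visible of it).
- finder.pinpoint(camera, name): "location" ([x, y, z] in mm, in the coordinates of the camera as it stood for that picture, good to about 4 mm: a listed point, or the origin of a listed thing).
The state is a dict: "clock": time; "qpos": joint angles; "qd": joint speeds; "tau": joint torques, N m; "eef_pos": TCP position; "tool_rot": TCP orientation; "force": force on the tool from outside, world axes, zero at the start; "torque": the same for the moment, N m; "width": finger opening in mm; "gripper_force": force on a finger pad.
Only numpy, scipy, OpenCV 4.12 (cv2) and the standard library are available. Lean on these libraries where they do the work, as an engineer would, in place of code of your own. Each camera call takes 0.05 s, during which the arm holds its last target. There are 200 camera calls.

## Working session

There is one attempt and no reset: what is moved stays moved. The work goes in short steps, Python scripts to look and compute and a tool call to move; the robot and the scene stay as the last step left them, time stands still between calls to the robot, and variables do not carry over. Pictures are saved under pics/ and viewed, at most 11 in all, crops included, and the job is handed in when it is done.

Besides the shell and the picture viewer there is one more tool, called after "Emit:" by a JSON object that holds its "api" and its "payload". move_arm: Moves the arm, as the interface text tells. Its arguments: {"type":"object","properties":{"steps":{"type":"array"}},"required":["steps"]}

```bash
mkdir -p pics
cat > h.py <<'E'
import numpy as np, cv2
from scipy.spatial.transform import Rotation as R
from cell import telemetry, eyes, ctrl, finder
def cam(n):
    c=eyes.calibration(n); a=np.array(c["attitude"],float)
    M=a if a.shape==(3,3) else R.from_euler('xyz',a).as_matrix()
    return c,M,np.array(c["position"],float)
def w(n,p):
    c,M,t=cam(n); return M@np.array(p)+t
def cloud(n,d):
    c,M,t=cam(n); v,u=np.mgrid[:d.shape[0],:d.shape[1]]
    P=np.stack([(u-c["cx"])/c["fx"]*d,(v-c["cy"])/c["fy"]*d,d],-1)
    return P@M.T+t
E
python3 - <<'E'
from h import *
for n in("scene","top"):
    im,d=eyes.get_image(n); cv2.imwrite(f"pics/{n}0.png",im)
    print(n,eyes.calibration(n))
    for k in("fryer","housing_top","hinge_pins","lid","lid_tab","lid_knuckles","board","oil_bottle","egg_timer","salt"):
        print(k,[(np.round(w(n,r["location"])),round(r["confidence"],2)) for r in finder.pinpoint(n,k)[:2]])
print(telemetry.read_state())
E
```

```text
scene {'fx': 354.82470639756, 'fy': 354.82470639756, 'cx': 257.32944222317667, 'cy': 192.06762873123293, 'position': array([-20.02742291, 194.71844555, 694.69647291]), 'attitude': array([-2.27260908,  0.02191088, -2.06882604])}
fryer [(array([569., -73.,   1.]), 0.97), (array([ 573., -400.,   -2.]), 0.29)]
housing_top [(array([ 684., -108.,  171.]), 0.63)]
hinge_pins [(array([ 658., -103.,  109.]), 0.95), (array([ 657., -104.,  109.]), 0.22)]
lid [(array([569., -79., 107.]), 0.9)]
lid_tab [(array([474., -47., 115.]), 0.87)]
lid_knuckles [(array([570., -77.,  -1.]), 0.71), (array([ 659., -101.,  108.]), 0.58)]
board [(array([457., 188.,  -6.]), 0.95)]
oil_bottle [(array([ 571., -397.,   -1.]), 0.65)]
egg_timer [(array([682.,  65.,   0.]), 0.57)]
salt [(array([ 460., -412.,   -0.]), 0.72)]
top {'fx': 436.9998015761952, 'fy': 436.9998015761952, 'cx': 258.23201018843207, 'cy': 183.19202275381738, 'position': array([ 348.21534743,  -98.75503851, 1298.27455334]), 'attitude': array([-2.95967488,  0.00565266, -1.59159182])}
fryer [(array([459., 189.,   1.]), 0.62)]
housing_top [(array([ 681.
[... 436 characters left out ...]
, 'qpos': array([ 1.06020882,  0.6283891 ,  0.03848319,  1.51739341, -0.02699316,
        0.99631434, -0.02001938]), 'qd': array([-4.14515047e-04, -4.42008302e-06,  8.68734861e-04, -8.31324221e-05,
       -5.28365214e-05,  4.65512155e-04, -2.21222269e-03]), 'tau': array([ 2.46930540e-04, -5.63286960e+01,  1.22544531e+00, -1.93782341e+01,
        1.08617041e-02,  1.71355961e-03, -2.42828392e-06]), 'eef_pos': array([ 279.71039235, -586.75325265,  231.32230185]), 'tool_rot': array([ 3.14157986e+00, -4.13138896e-05,  4.44760592e-01]), 'force': array([-0.63533048,  0.5047721 ,  0.30407926]), 'torque': array([ 0.06149442, -0.01253017, -0.03485897]), 'gripper_force': 0.0, 'width': 85.4228913787945}
```

View pics/scene0.png

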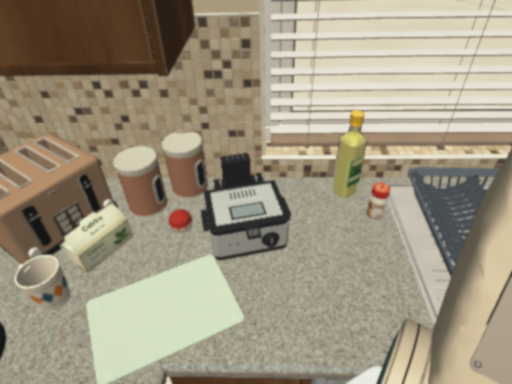

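View pics/top0.png

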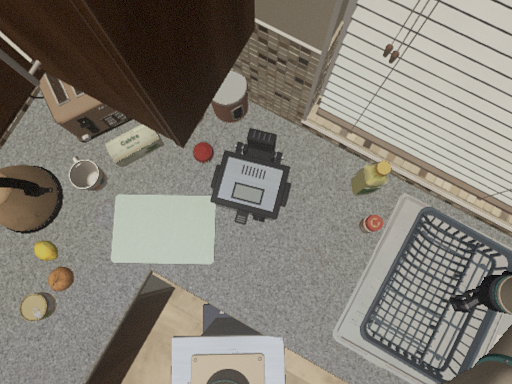

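The pictures show the fryer at about (247,218) in scene and (250,185) in top. The board is at (165,315) and (165,230), with the egg timer beside the fryer. The bottle and salt are to the right, and a wall cabinet hangs at the upper left.

Next I'll refine the tab, board and cabinet geometry.

Run:
```python
from h import *
for n in("scene","top"):
    im,d=eyes.get_image(n); P=cloud(n,d); ok=d>0
    for k in("board","lid"):
        m=finder.cut_out(n,k)[0]["mask"]&ok
        if k=="board": m&=abs(P[...,2])<20
        else: m&=(P[...,2]>108)&(P[...,2]<130)
        Q=P[m]; r=cv2.minAreaRect(Q[:,:2].astype(np.float32))
        print(n,k,m.sum(),r,"z",np.median(Q[:,2]))
        if k=="lid":
            u=np.array([.959,-.284]);a=(Q[:,:2]-[567.5,-74])@u;b=(Q[:,:2]-[567.5,-74])@[.284,.959]
            t=a<-86; print("tab a",a.min(),"b range",b[t].min(),b[t].max(), "all b",np.percentile(b[abs(a)<60],[.5,99.5]))
    h=ok&(P[...,2]>250)&(P[...,0]>300)&(P[...,1]<450)&(P[...,1]>-300)
    Q=P[h]
    for y in range(-300,450,75):
        s=Q[(Q[:,1]>=y)&(Q[:,1]<y+75)]
        if len(s): 
            l=s[s[:,2]<900]
            print(y,len(s),"minx",s[:,0].min().round(),"z at minx",s[s[:,0].argmin(),2].round(),"minz",s[:,2].min().round(), "x@minz",s[s[:,2].argmin(),0].round())
```

```text
scene board 38 ((656.3421630859375, 75.43806457519531), (39.85084533691406, 9.44140625), 67.53307342529297) z 14.099132461429292
scene lid 3607 ((562.4156494140625, -73.8708267211914), (189.7008514404297, 219.12640380859375), 74.14997863769531) z 115.77348271276264
tab a -114.53585799182211 b range -18.264002327379632 13.664592232769609 all b [-94.25450707  92.29883734]
-300 1860 minx 748.0 z at minx 298.0 minz 250.0 x@minz 819.0
-225 3718 minx 753.0 z at minx 489.0 minz 250.0 x@minz 786.0
-150 3406 minx 794.0 z at minx 478.0 minz 250.0 x@minz 828.0
-75 2109 minx 665.0 z at minx 517.0 minz 250.0 x@minz 851.0
0 3438 minx 575.0 z at minx 503.0 minz 250.0 x@minz 929.0
75 5001 minx 590.0 z at minx 533.0 minz 250.0 x@minz 950.0
150 5022 minx 633.0 z at minx 517.0 minz 250.0 x@minz 985.0
225 3833 minx 676.0 z at minx 493.0 minz 250.0 x@minz 1032.0
300 983 minx 730.0 z at minx 461.0 minz 250.0 x@minz 1110.0
375 117 minx 1107.0 z at minx 293.0 minz 250.0 x@minz 1117.0
top board 6959 ((457.39697265625, 187.43663024902344), (305.1020812988281, 205.7470703125), 87.83815002441406) z 5.0394754931674015
top lid 3979 ((562.66552734375, -73.58665466308594), (190.1043701171875, 218.8052215576172), 73.96105194091797) z 116.48743757502325
tab a -114.27332940073539 b range -17.180546977249232 13.732014743421669 all b [-95.00327293  92.00464623]
-300 3462 minx 749.0 z at minx 271.0 minz 251.0 x@minz 826.0
-225 3612 minx 759.0 z at minx 483.0 minz 250.0 x@minz 796.0
-150 2659 minx 793.0 z at minx 543.0 minz 250.0 x@minz 836.0
-75 4671 minx 662.0 z at minx 647.0 minz 250.0 x@minz 864.0
0 10568 minx 575.0 z at minx 668.0 minz 456.0 x@minz 578.0
75 4023 minx 590.0 z at minx 885.0 minz 481.0 x@minz 611.0
150 2626 minx 633.0 z at minx 824.0 minz 481.0 x@minz 642.0
225 1395 minx 676.0 z at minx 523.0 minz 483.0 x@minz 698.0
300 2150 minx 655.0 z at minx 521.0 minz 458.0 x@minz 739.0
375 520 minx 605.0 z at minx 463.0 minz 457.0 x@minz 658.0
```

Emit:
{"api": "move_arm", "payload": {"steps": [[0,0,8.2,0.011,0.032,0,0.07],[0,0,8.2,0.011,0.032,0,0.07],[0,0,8.2,0.011,0.032,0,0.07],[0,0,8.2,0.011,0.032,0,0.07],[0,0,8.2,0.011,0.032,0,0.07]]}}

```text
clock: 1.9
eef_pos: [335.1, -425.6, 231.5]
tool_rot: [3.141, 0.0, 1.166]
force: [0.4, 0.6, 0.1]
width: 70.1
gripper_force: 0.0
```

Emit:
{"api": "move_arm", "payload": {"steps": [[0,0,8.2,0.011,0.032,0,0.07],[0,0,8.2,0.011,0.032,0,0.07],[0,0,8.2,0.011,0.032,0,0.07],[0,0,8.2,0.011,0.032,0,0.07],[0,0,8.2,0.011,0.032,0,0.07]]}}

```text
clock: 2.4
eef_pos: [390.1, -265.6, 231.6]
tool_rot: [3.141, 0.001, 1.882]
force: [0.4, -0.1, 0.7]
width: 70.0
gripper_force: 0.0
```

Emit:
{"api": "move_arm", "payload": {"steps": [[0,0,8.2,0.011,0.032,0,0.06],[0,0,8.2,0.011,0.032,0,0.06],[0,0,8.2,0.011,0.032,0,0.06],[0,0,8.2,0.011,0.032,0,0.06],[0,0,8.2,0.011,0.032,0,0.06]]}}

```text
clock: 2.9
eef_pos: [445.2, -105.7, 231.6]
tool_rot: [-3.142, 0.001, 2.597]
force: [0.2, -0.4, -0.5]
width: 59.9
gripper_force: 0.0
```

Emit:
{"api": "move_arm", "payload": {"steps": [[0,0,7.6,0.013,0.029,0,0.06],[0,0,7.6,0.0126,0.0294,0,0.06],[0,0,0,0,0,-0.035,0.06],[0,0,0,0,0,-0.035,0.06],[0,0,0,0,0,0,0.06]]}}

```text
clock: 3.4
eef_pos: [467.4, -48.5, 158.4]
tool_rot: [-3.14, -0.007, 2.858]
force: [-1.5, -0.9, 0.5]
width: 59.6
gripper_force: 0.0
```

Run:
```python
from h import *
im,d=eyes.get_image("scene"); cv2.imwrite("pics/a1.png",cv2.resize(im[120:290,150:340],None,fx=3,fy=3))
s=telemetry.read_state(); print(s["eef_pos"],s["tool_rot"],s["qpos"])
for n in("scene",): print([(w(n,r["location"]),r["confidence"]) for r in finder.pinpoint(n,"lid_tab")])
```

```text
[468.97229006 -48.30663369 160.29195095] [-3.14068312 -0.00405966  2.8574317 ] [ 0.4557682   0.54660888 -0.59423672  2.06118383  0.48277247  0.6760913
  0.82952091]
[(array([476.21444331, -46.30274795, 110.31967281]), 0.87)]
```

View pics/a1.png

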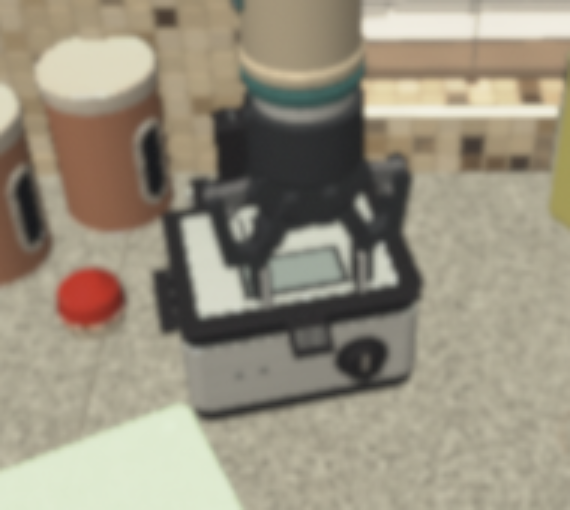

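The fingers straddle the tab, which is at (310,335) in the crop, with correct yaw. I'll go down and grip.

Emit:
{"api": "move_arm", "payload": {"steps": [[0,0,0,0.001,0.0005,-0.03,0.06],[0,0,0,0,0,-0.02,0.06],[0,0,0,0,0,-0.012,0.06],[0,0,0,0,0,0,0.06],[0,0,0,0,0,0,0.045]]}}

```text
clock: 4.0
eef_pos: [472.3, -47.9, 100.4]
tool_rot: [3.141, 0.002, 2.857]
force: [-0.6, 0.6, -0.1]
width: 47.0
gripper_force: 0.0
```

Emit:
{"api": "move_arm", "payload": {"steps": [[0,0,0,0,0,0,0.036],[0,0,0,0,0,0,0.03],[0,0,0,0,0,0,0.025],[0,0,0,0,0,0,0.02],[0,0,0,0,0,0,0.02]]}}

```text
clock: 4.5
eef_pos: [472.3, -47.9, 100.7]
tool_rot: [3.141, 0.003, 2.857]
force: [-1.0, 0.2, 6.8]
width: 30.1
gripper_force: 59.5
```

Emit:
{"api": "move_arm", "payload": {"steps": [[0,0,0,0.0003,-0.0001,0.01,0.02],[0,0,0,0.0007,-0.0002,0.01,0.02],[0,0,0,0.0013,-0.0004,0.0099,0.02],[0,0,0,0.0018,-0.0005,0.0099,0.02],[0,0,0,0.0022,-0.0006,0.0098,0.02]]}}

```text
clock: 5.0
eef_pos: [479.6, -50.0, 150.3]
tool_rot: [3.14, 0.004, 2.856]
force: [6.6, -2.5, -6.6]
width: 30.3
gripper_force: 59.8
```

Run:
```python
from h import *
im,d=eyes.get_image("scene"); cv2.imwrite("pics/a2.png",cv2.resize(im[120:290,150:340],None,fx=3,fy=3))
s=telemetry.read_state(); print(s["eef_pos"],s["tool_rot"],s["force"],s["torque"],s["gripper_force"])
```

```text
[480.18230851 -49.98553291 151.45563562] [3.14018914 0.0048001  2.85603933] [ 3.85605424 -1.37295425 -3.95434543] [ 0.10069161 -0.09854896 -0.02684742] 59.90506052970886
```

View pics/a2.png

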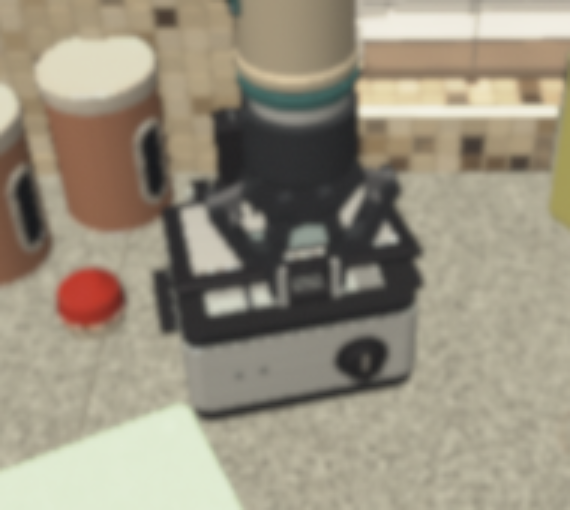

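The lid is up about 15° in the grip with low forces, so I'll continue the arc.

Emit:
{"api": "move_arm", "payload": {"steps": [[0,0,0,0.0027,-0.0008,0.0096,0.02],[0,0,0,0.0032,-0.0009,0.0094,0.02],[0,0,0,0.0037,-0.0011,0.0093,0.02],[0,0,0,0.0041,-0.0012,0.009,0.02],[0,0,0,0.0046,-0.0013,0.0088,0.02]]}}

```text
clock: 5.55
eef_pos: [497.0, -55.6, 195.8]
tool_rot: [3.141, 0.002, 2.857]
force: [6.4, -1.8, -8.9]
width: 30.3
gripper_force: 60.0
```

Emit:
{"api": "move_arm", "payload": {"steps": [[0,0,0,0.005,-0.0014,0.0085,0.02],[0,0,0,0.0054,-0.0016,0.0083,0.02],[0,0,0,0.0059,-0.0017,0.008,0.02],[0,0,0,0.0063,-0.0018,0.0076,0.02],[0,0,0,0.0066,-0.0019,0.0073,0.02]]}}

```text
clock: 6.05
eef_pos: [526.1, -64.1, 234.7]
tool_rot: [3.141, 0.001, 2.856]
force: [8.5, -1.2, -12.9]
width: 30.1
gripper_force: 60.5
```

Emit:
{"api": "move_arm", "payload": {"steps": [[0,0,0,0.007,-0.002,0.0069,0.02],[0,0,0,0.0073,-0.0021,0.0065,0.02],[0,0,0,0.0076,-0.0022,0.0061,0.02],[0,0,0,0.0079,-0.0023,0.0057,0.02],[0,0,0,0.0082,-0.0024,0.0052,0.02]]}}

```text
clock: 6.55
eef_pos: [562.1, -74.8, 264.4]
tool_rot: [-3.141, -0.003, 2.857]
force: [3.9, -1.3, -13.2]
width: 30.2
gripper_force: 60.4
```

Emit:
{"api": "move_arm", "payload": {"steps": [[0,0,0,0.0085,-0.0024,0.0048,0.02],[0,0,0,0.0087,-0.0025,0.0043,0.02],[0,0,0,0.0089,-0.0026,0.0038,0.02],[0,0,0,0.0091,-0.0026,0.0033,0.02],[0,0,0,0.0092,-0.0027,0.0028,0.02]]}}

```text
clock: 7.05
eef_pos: [606.7, -86.5, 285.0]
tool_rot: [-3.141, -0.003, 2.857]
force: [-1.5, 1.0, -2.6]
width: 30.3
gripper_force: 59.3
```

Emit:
{"api": "move_arm", "payload": {"steps": [[0,0,0,0.0094,-0.0027,0.0023,0.02],[0,0,0,0.0095,-0.0027,0.0018,0.02],[0,0,0,0.0095,-0.0027,0.0012,0.02],[0,0,0,0.0096,-0.0028,0.0006,0.02],[0,0,0,0.0075,-0.0022,0,0.02]]}}

```text
clock: 7.55
eef_pos: [652.6, -99.5, 290.8]
tool_rot: [3.141, -0.002, 2.858]
force: [-2.8, 0.5, -1.2]
width: 29.5
gripper_force: 59.4
```

Run:
```python
from h import *
im,d=eyes.get_image("scene"); cv2.imwrite("pics/a3.png",cv2.resize(im[80:270,150:340],None,fx=3,fy=3))
s=telemetry.read_state(); print(s["eef_pos"],s["tool_rot"],s["force"],s["torque"],s["gripper_force"],s["qpos"])
P=cloud("scene",d); m=finder.cut_out("scene","lid")[0]["mask"]&(d>0)
Q=P[m]-[566.9,-74.9,0]; a=Q[:,:2]@[.961,-.276]; z=Q[:,2]
f=(z>140)&(z<260)&(abs(a-93)<60)
# plane normal of visible underside
k=np.polyfit(z[f],a[f],1); print("a vs z slope deg",np.degrees(np.arctan(k[0])),f.sum(), np.median(a[f]))
for q in("lid_knuckles","hinge_pins","lid_tab"): print(q,[(w("scene",r["location"]).round(1),r["confidence"]) for r in finder.pinpoint("scene",q)[:2]])
```

```text
[653.6685551  -99.91883935 290.50552799] [ 3.14085528e+00 -9.56827679e-04  2.85712322e+00] [-1.46594598  1.33133631 -1.61038682] [0.46371051 0.85338657 0.10382767] 59.413270354270935 [ 0.4592514   0.66047517 -0.64057005  1.39226281  0.39995065  1.22030702
  1.06913951]
a vs z slope deg -6.333061215342669 2851 79.59604844019631
lid_knuckles [(array([ 658. , -103.1,  111.1]), 0.84)]
hinge_pins [(array([ 656.6, -101.9,  108.7]), 0.77)]
lid_tab [(array([637.7, -93.6, 301.8]), 0.72)]
```

View pics/a3.png

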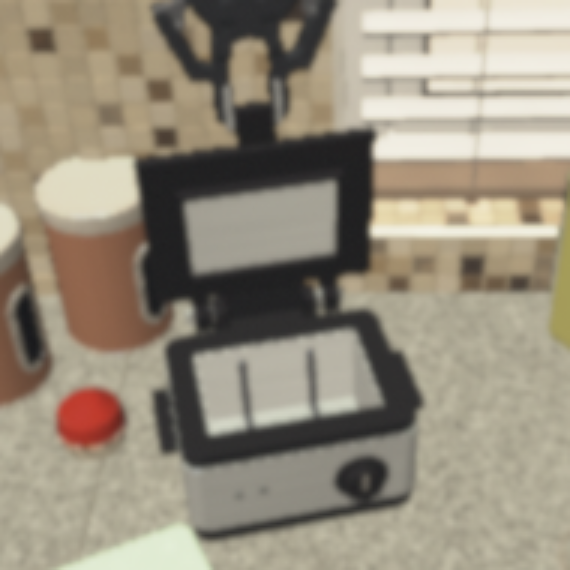

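The lid is now open and near upright, its tab at (255,125) between the fingers. I'll check the tilt by profile before lifting.

Run:
```python
from h import *
for n in("scene","top"):
    im,d=eyes.get_image(n); P=cloud(n,d)
    r=finder.cut_out(n,"lid")
    m=r[0]["mask"]&(d>0)
    Q=P[m]-[566.9,-74.9,0]; a=Q[:,:2]@[.961,-.276]; b=Q[:,:2]@[.276,.961]; z=Q[:,2]
    for lo in range(100,330,12):
        s=(z>=lo)&(z<lo+12); e=s&(abs(b)>72); i=s&(abs(b)<60)
        f=lambda k:(k.sum(),np.percentile(a[k],[10,50,90]).round(1)) if k.sum()>4 else None
        print(n,lo,"edge",f(e),"mid",f(i))
    print([(w(n,q["location"]).round(1),round(q["confidence"],2)) for q in finder.pinpoint(n,"lid")])
```

```text
scene 100 edge None mid (np.int64(25), array([82.1, 83.3, 87.3]))
scene 112 edge None mid (np.int64(61), array([ 82.1,  86.4, 105.4]))
scene 124 edge (np.int64(23), array([ 87.8,  89. , 175. ])) mid (np.int64(76), array([87.4, 88.7, 90.3]))
scene 136 edge (np.int64(58), array([85.2, 87.6, 89.2])) mid (np.int64(154), array([85.9, 87.4, 89.1]))
scene 148 edge (np.int64(63), array([84.6, 86.1, 88.1])) mid (np.int64(88), array([76.9, 78.5, 86.1]))
scene 160 edge (np.int64(73), array([ 83.7,  85.3, 210.4])) mid (np.int64(236), array([78. , 83.2, 85.3]))
scene 172 edge (np.int64(67), array([82.5, 83.6, 85.5])) mid (np.int64(182), array([81.4, 82.8, 84.7]))
scene 184 edge (np.int64(64), array([80.9, 82.4, 84.2])) mid (np.int64(172), array([79.7, 81.6, 83.5]))
scene 196 edge (np.int64(69), array([79.7, 81.3, 82.8])) mid (np.int64(190), array([78.5, 80.1, 81.8]))
scene 208 edge (np.int64(67), array([78. , 79.8, 81.6])) mid (np.int64(181), array([77.1, 78.6, 80.4]))
scene 220 edge (np.int64(75), array([77.1, 78.5, 80. ])) mid (np.int64(202), array([75.9, 77.5, 79. ]))
scene 232 edge (np.int64(
[... 1296 characters left out ...]
top 208 edge (np.int64(5), array([77.8, 78.3, 78.7])) mid None
top 220 edge (np.int64(6), array([76.3, 76.8, 77.6])) mid None
top 232 edge (np.int64(5), array([74.8, 75.3, 75.7])) mid None
top 244 edge (np.int64(5), array([73.8, 74.2, 75.1])) mid (np.int64(64), array([66.8, 70.7, 74. ]))
top 256 edge None mid (np.int64(13), array([72.6, 73.2, 73.5]))
top 268 edge (np.int64(18), array([71.6, 73.5, 78.9])) mid (np.int64(33), array([71.7, 72.5, 77.8]))
top 280 edge (np.int64(16), array([72.2, 74.4, 78. ])) mid (np.int64(39), array([72.4, 75.3, 79. ]))
top 292 edge None mid None
top 304 edge None mid None
top 316 edge None mid None
top 328 edge None mid None
[(array([641.4, -95.9, 202.6]), 0.6)]
```

The lid is still about 6.5° short of upright and sits at the edge of the pads. I'll carry it on until it leans on the housing, then regrip it centred.

Emit:
{"api": "move_arm", "payload": {"steps": [[0,0,0,0.006,-0.0017,0.0006,0.02],[0,0,0,0.006,-0.0017,0.0004,0.02],[0,0,0,0.006,-0.0017,0.0002,0.02],[0,0,0,0.006,-0.0017,-0.0002,0.02],[0,0,0,0.004,-0.0012,-0.0003,0.02]]}}

```text
clock: 8.6
eef_pos: [681.7, -109.0, 290.3]
tool_rot: [-3.141, 0.0, 2.856]
force: [-0.5, 1.2, 0.1]
width: 25.2
gripper_force: 0.1
```

```bash
cat >> h.py <<'E'
def tilt():
    n="scene"; im,d=eyes.get_image(n); P=cloud(n,d)
    m=finder.cut_out(n,"lid")[0]["mask"]&(d>0)
    Q=P[m]-[566.9,-74.9,0]; a=Q[:,:2]@[.961,-.276]; b=Q[:,:2]@[.276,.961]; z=Q[:,2]
    s=(z>136)&(z<275)&(abs(b)>72)&(abs(b)<100)&(abs(a-93)<50); k=np.polyfit(z[s],a[s],1)
    t=(z>292)&(abs(b)<14)&(abs(a-93)<50)
    print("tilt",np.degrees(np.arctan(k[0])),"a@109",np.polyval(k,109),"tab a",np.percentile(a[t],[5,50]),"z max",z[t].max() if t.any() else None,"b",b[t].min() if t.any() else None,b[t].max() if t.any() else None)
    st=telemetry.read_state(); p=st["eef_pos"]-[566.9,-74.9,0]
    print("tcp a,b,z",p[:2]@[.961,-.276],p[:2]@[.276,.961],p[2],"F",st["force"],"T",st["torque"],"w",st["width"],st["gripper_force"])
    return im
E
python3 - <<'E'
from h import *
tilt()
E
```

```text
tilt 2.139532652561345 a@109 91.13999454072125 tab a [96.50302215 98.82451659] z max 317.81645087557223 b -7.845384391160325 13.910227228385734
tcp a,b,z 121.14974585161765 -0.8203306253673759 291.29085697578097 F [ 0.499358   -0.00205698  0.1647342 ] T [ 0.00436988 -0.00753116 -0.06558581] w 20.137595852361535 0.0
```

The fingers slid off, but the lid is past upright. I'll back away and raise the tool.

Emit:
{"api": "move_arm", "payload": {"steps": [[0,0,0,0.004,-0.001,0,0.02],[0,0,0,0.002,-0.001,0.01,0.02],[0,0,0,0,0,0.02,0.02],[0,0,0,0,0,0.02,0.06],[0,0,0,0,0,0,0.06]]}}

```text
clock: 9.2
eef_pos: [689.2, -109.9, 345.4]
tool_rot: [3.139, 0.008, 2.856]
force: [0.6, 0.4, 0.6]
width: 48.2
gripper_force: 0.0
```

Run:
```python
from h import *
tilt()
for q in ("lid_tab","lid_knuckles"): print([(w("scene",r["location"]).round(1),r["confidence"]) for r in finder.pinpoint("scene",q)[:1]])
print(telemetry.read_state()["eef_pos"])
```

```text
tilt 4.91056445811368 a@109 90.58725126003696 tab a [105.0101045 107.5501372] z max 315.331762687524 b -13.682713656974222 13.965014970868074
tcp a,b,z 125.69537451116118 -0.6651075661875296 341.88600278841074 F [-0.26181201 -0.88879324  0.25900745] T [-0.02256872  0.01294231 -0.01190661] w 60.05839480438535 0.0
[(array([ 673.8, -104.4,  297.4]), 0.57)]
[(array([ 657.7, -105.1,  109.1]), 0.63)]
[ 686.74874025 -110.43662318  340.21483077]
```

The lid leans by itself on the housing at about 5° past upright. I'll regrip it shallowly at the tab.

Emit:
{"api": "move_arm", "payload": {"steps": [[0,0,0,-0.006,0.0017,0,0.06],[0,0,0,-0.0046,0.0013,0,0.06],[0,0,0,0,0,-0.02,0.06],[0,0,0,0,0,-0.02,0.06],[0,0,0,0,0,0,0.06]]}}

```text
clock: 9.9
eef_pos: [674.1, -107.6, 297.7]
tool_rot: [-3.14, -0.006, 2.857]
force: [-0.4, 0.2, 0.6]
width: 59.9
gripper_force: 0.0
```

Run:
```python
from h import *
im=tilt(); cv2.imwrite("pics/a4.png",cv2.resize(im[60:190,190:310],None,fx=4,fy=4))
```

```text
tilt 5.033947162331556 a@109 90.29262705076547 tab a [105.34078595 107.94301486] z max 314.9802777101223 b -13.811603705255214 13.666883201456722
tcp a,b,z 113.90462729584868 -0.9667559623824395 300.7765017726036 F [ 0.21700369 -0.50526095  0.11671761] T [ 0.04893642 -0.00713256  0.02269917] w 59.970391106918896 0.0
```

View pics/a4.png

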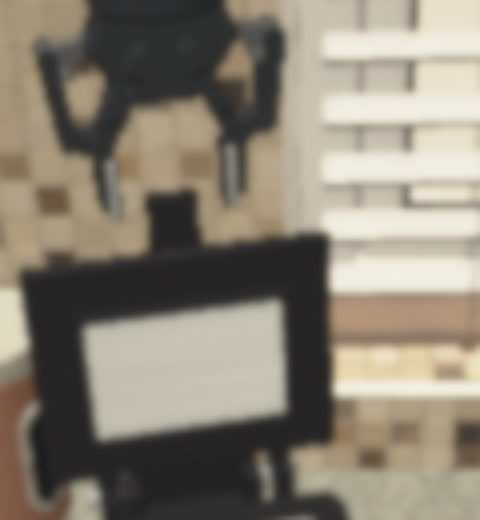

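Fingertips at (115,215) and (235,203) overlap the top of the tab (top edge at row 192). I'll close them.

Emit:
{"api": "move_arm", "payload": {"steps": [[0,0,0,0,0,0,0.045],[0,0,0,0,0,0,0.036],[0,0,0,0,0,0,0.03],[0,0,0,0,0,0,0.025],[0,0,0,0,0,0,0.025]]}}

```text
clock: 10.5
eef_pos: [677.0, -107.6, 302.0]
tool_rot: [-3.142, 0.002, 2.856]
force: [0.0, -0.8, 5.4]
width: 30.0
gripper_force: 59.1
```

Emit:
{"api": "move_arm", "payload": {"steps": [[0,0,0,0,0,0,0.025],[0,0,0,-0.004,0.0012,0,0.025],[0,0,0,-0.004,0.0012,0,0.025],[0,0,0,-0.004,0.0011,0,0.025],[0,0,0,0,0,0,0.025]]}}

```text
clock: 11.0
eef_pos: [665.5, -104.4, 302.6]
tool_rot: [-3.141, 0.005, 2.856]
force: [0.7, -2.2, 6.4]
width: 30.1
gripper_force: 59.2
```

Run:
```python
from h import *
tilt()
```

```text
tilt 1.6234975130450884 a@109 90.60286361552815 tab a [94.15513147 96.1222293 ] z max 315.35866698910445 b -13.95877763689254 12.84398826216449
tcp a,b,z 103.30002584663522 -1.1752991738613474 302.5771148262123 F [ 0.1663555  -1.81414409  6.90697997] T [-0.39912489 -0.40528923 -0.0106776 ] w 29.590540894625967 59.21081185340881
```

Emit:
{"api": "move_arm", "payload": {"steps": [[0,0,0,-0.003,0.0009,0.001,0.025],[0,0,0,0,0,0.002,0.025],[0,0,0,0,0,0.003,0.025],[0,0,0,0,0,0.003,0.025],[0,0,0,0,0,0,0.025]]}}

```text
clock: 11.6
eef_pos: [661.5, -102.7, 309.6]
tool_rot: [3.141, -0.0, 2.857]
force: [0.7, -0.2, -1.2]
width: 29.7
gripper_force: 59.6
```

Run:
```python
from h import *
tilt()
print([(w("scene",r["location"]).round(1),r["confidence"]) for r in finder.pinpoint("scene","lid_knuckles")[:1]])
```

```text
Traceback (most recent call last):
  File "h.py", line 18, in tilt
    s=(z>136)&(z<275)&(abs(b)>72)&(abs(b)<100)&(abs(a-93)<50); k=np.polyfit(z[s],a[s],1)
                                                                 ~~~~~~~~~~^^^^^^^^^^^^^
TypeError: expected non-empty vector for x
```

Emit:
{"api": "move_arm", "payload": {"steps": [[0,0,0,0,0,0.005,0.025],[0,0,0,0,0,0.007,0.025],[0,0,0,0,0,0.008,0.025],[0,0,0,0,0,0.008,0.025],[0,0,0,0,0,0.008,0.025]]}}

```text
clock: 12.2
eef_pos: [661.2, -102.7, 346.7]
tool_rot: [3.142, -0.0, 2.857]
force: [0.5, 0.3, -3.0]
width: 29.6
gripper_force: 59.7
```

Run:
```python
from h import *
try: tilt()
except Exception as e: print(e)
print([(w("scene",r["location"]).round(1),r["confidence"]) for r in finder.pinpoint("scene","lid_knuckles")[:1]],[(w("scene",r["location"]).round(1),r["confidence"]) for r in finder.pinpoint("scene","lid_tab")[:1]])
im,d=eyes.get_image("scene"); cv2.imwrite("pics/a5.png",cv2.resize(im[40:270,150:340],None,fx=2.5,fy=2.5))
```

```text
tilt 5.259981159484686 a@109 69.09897428569406 tab a [84.97766603 89.41703774] z max 358.9991833616416 b -13.813736863297835 13.846393313574126
tcp a,b,z 98.94874791692075 -0.3000011617488276 347.48004634917385 F [ 0.70033037 -0.59958253 -1.52827667] T [ 0.039709   -0.12832863 -0.0296083 ] w 29.79094614159148 59.722198247909546
[(array([ 641.4, -101.8,  153.5]), 0.8)] [(array([657.8, -99.3, 344.4]), 0.84)]
```

View pics/a5.png

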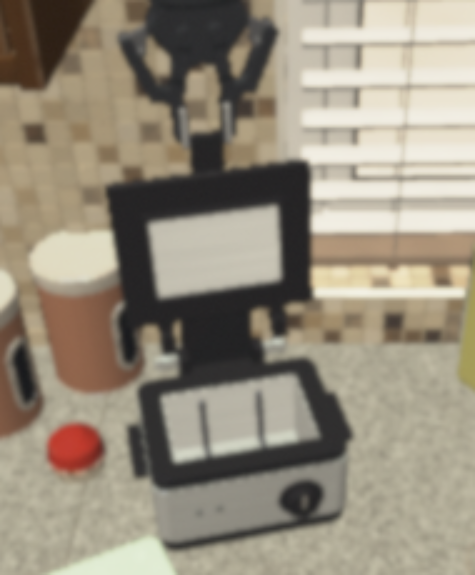

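The lid is off the pins; its knuckles show at (165,355) and (275,345), clear above the fryer. I'll carry it forward, then over to the board with a turn.

Emit:
{"api": "move_arm", "payload": {"steps": [[0,0,0,-0.008,0.0023,0,0.025],[0,0,0,-0.016,0.0046,0,0.025],[0,0,0,-0.023,0.0066,0,0.025],[0,0,0,-0.023,0.0066,0,0.025],[0,0,0,-0.023,0.0066,0,0.025]]}}

```text
clock: 12.95
eef_pos: [566.6, -75.7, 345.3]
tool_rot: [-3.141, -0.001, 2.857]
force: [-0.2, -0.1, -1.3]
width: 29.9
gripper_force: 59.7
```

Emit:
{"api": "move_arm", "payload": {"steps": [[0,0,-3,-0.017,0.009,0,0.025],[0,0,-6,-0.012,0.0145,0,0.025],[0,0,-7.5,-0.0095,0.0164,0,0.025],[0,0,-7.5,-0.0092,0.0164,0,0.025],[0,0,-7.5,-0.0092,0.0164,0,0.025]]}}

```text
clock: 13.45
eef_pos: [510.1, -2.8, 345.6]
tool_rot: [-3.141, -0.0, 2.301]
force: [-0.3, -1.2, -3.4]
width: 30.1
gripper_force: 59.7
```

Emit:
{"api": "move_arm", "payload": {"steps": [[0,0,-7.5,-0.0092,0.0164,0,0.025],[0,0,-7.5,-0.0092,0.0164,0,0.025],[0,0,-7.5,-0.0092,0.0164,0,0.025],[0,0,-7.5,-0.0092,0.0164,0,0.025],[0,0,-7.5,-0.009,0.016,0,0.025]]}}

```text
clock: 13.95
eef_pos: [464.2, 78.8, 345.5]
tool_rot: [-3.141, 0.0, 1.647]
force: [-1.7, -0.7, -2.5]
width: 29.5
gripper_force: 59.7
```

Emit:
{"api": "move_arm", "payload": {"steps": [[0,0,-6,-0.007,0.012,0,0.025],[0,0,-1.2,-0.003,0.006,0,0.025],[0,0,0,0,0,0,0.025]]}}

```text
clock: 14.25
eef_pos: [454.3, 97.3, 345.7]
tool_rot: [-3.141, -0.0, 1.529]
force: [-0.1, -0.2, -2.9]
width: 29.7
gripper_force: 59.7
```

```bash
cat >> h.py <<'E'
def lay():
    "lid profile in board frame: s along lid -x (tab direction), z"
    th=np.radians(87.8); e=np.array([np.cos(th),np.sin(th)]); c=np.array([457.4,187.4]); g=np.array([e[1],-e[0]])
    st=telemetry.read_state(); p=st["eef_pos"][:2]-c
    print("tcp s %.1f t %.1f z %.1f"%(p@e,p@g,st["eef_pos"][2]),"rot",np.degrees(st["tool_rot"]).round(1),"F",st["force"].round(1),"T",st["torque"].round(2),"w",st["width"].round(1),st["gripper_force"].round(0))
    for n in("scene","top"):
        im,d=eyes.get_image(n)
        if n=="scene": out=im
        P=cloud(n,d); r=finder.cut_out(n,"lid")
        if r:
            m=r[0]["mask"]&(d>0); Q=P[m]; s=(Q[:,:2]-c)@e; t=(Q[:,:2]-c)@g; z=Q[:,2]; k=(abs(t)<110)&(abs(s)<200)&(z>12)
            if k.sum()>20:
                A=np.stack([s,z],1)[k]; print(n,k.sum(),"conf",round(r[0]["confidence"],2),"line",np.polyfit(A[:,0],A[:,1],1).round(3),"s",np.percentile(A[:,0],[1,50,99]).round(1),"t",np.percentile(t[k],[1,99]).round(1),"z",np.percentile(A[:,1],[1,50,99]).round(1))
        for q in("lid","lid_knuckles","lid_tab"):
            for r in finder.pinpoint(n,q)[:1]:
                x=w(n,r["location"]); v=x[:2]-c; print("  ",q,"s %.0f t %.0f z %.0f"%(v@e,v@g,x[2]),round(r["confidence"],2))
    return out
E
python3 - <<'E'
from h import *
im=lay(); print(telemetry.read_state()["qpos"])
E
```

```text
Traceback (most recent call last):
  File "h.py", line 28, in lay
    print("tcp s %.1f t %.1f z %.1f"%(p@e,p@g,st["eef_pos"][2]),"rot",np.degrees(st["tool_rot"]).round(1),"F",st["force"].round(1),"T",st["torque"].round(2),"w",st["width"].round(1),st["gripper_force"].round(0))
                                                                                                                                                                 ^^^^^^^^^^^^^^^^^
AttributeError: 'float' object has no attribute 'round'
```

Emit:
{"api": "move_arm", "payload": {"steps": [[-4,0.1,0,0,0.01,0,0.025],[-6,0.2,0,0,0.015,0,0.025],[-6,0.2,0,0,0.016,0,0.025],[-6,0.2,0,0,0.014,0,0.025],[-4,0.1,0,0,0.008,0,0.025]]}}

```text
clock: 14.75
eef_pos: [455.5, 161.5, 345.2]
tool_rot: [3.136, 0.455, 1.529]
force: [-0.6, 0.7, -2.5]
width: 29.6
gripper_force: 59.8
```

```bash
sed -i 's/st\["width"\].round(1),st\["gripper_force"\].round(0)/round(st["width"],1),round(st["gripper_force"])/' h.py
python3 - <<'E'
from h import *
im=lay()
E
```

```text
tcp s -26.0 t -0.9 z 345.2 rot [179.7  26.1  87.6] F [-0.6  0.7 -2.5] T [ 0.91 -0.01 -0.01] w 29.6 60
scene 2138 conf 0.77 line [  2.657 412.996] s [-96.1 -53.3 -28. ] t [-96.8  84.6] z [160.9 273.8 334.6]
   lid_knuckles s -89 t -1 z 159 0.61
   lid_tab s -21 t -4 z 340 0.8
   lid_knuckles s -91 t -6 z 162 0.85
   lid_tab s -29 t -4 z 343 0.88
```

Emit:
{"api": "move_arm", "payload": {"steps": [[0,0,0,0,0,-0.02,0.025],[0,0,0,0,0,-0.035,0.025],[0,0,0,0,0,-0.035,0.025],[0,0,0,0,0,-0.025,0.025],[0,0,0,0,0,-0.01,0.025]]}}

```text
clock: 15.75
eef_pos: [455.0, 157.9, 219.0]
tool_rot: [3.138, 0.456, 1.526]
force: [-1.1, 0.0, -2.7]
width: 29.8
gripper_force: 59.8
```

Emit:
{"api": "move_arm", "payload": {"steps": [[0,0,0,0,0,-0.005,0.025],[0,0,0,0,0,-0.004,0.025],[0,0,0,0,0,-0.003,0.025],[0,0,0,0,0,0,0.025]]}}

```text
clock: 16.15
eef_pos: [456.0, 159.3, 209.2]
tool_rot: [3.134, 0.453, 1.525]
force: [0.4, 0.0, -1.6]
width: 29.8
gripper_force: 59.8
```

Run:
```python
from h import *
im=lay(); cv2.imwrite("pics/a6.png",cv2.resize(im[120:384,60:330],None,fx=2.2,fy=2.2))
```

```text
tcp s -28.1 t -0.3 z 209.2 rot [179.6  26.   87.4] F [ 0.4  0.  -1.6] T [ 0.74 -0.07  0.01] w 29.8 60
scene 1984 conf 0.87 line [  2.612 284.102] s [-101.1  -56.8  -29.9] t [-96.2  87.1] z [ 23.1 138.8 209.7]
   lid s -56 t -1 z 109 0.76
   lid_knuckles s -93 t 2 z 23 0.62
   lid_tab s -26 t -3 z 203 0.8
top 2360 conf 0.96 line [  2.672 289.808] s [-100.4  -59.4  -24.5] t [-95.   89.3] z [ 30.8 134.2 219.7]
   lid s -50 t -4 z 112 0.89
   lid_knuckles s -93 t -3 z 25 0.86
   lid_tab s -30 t -1 z 203 0.98
```

View pics/a6.png

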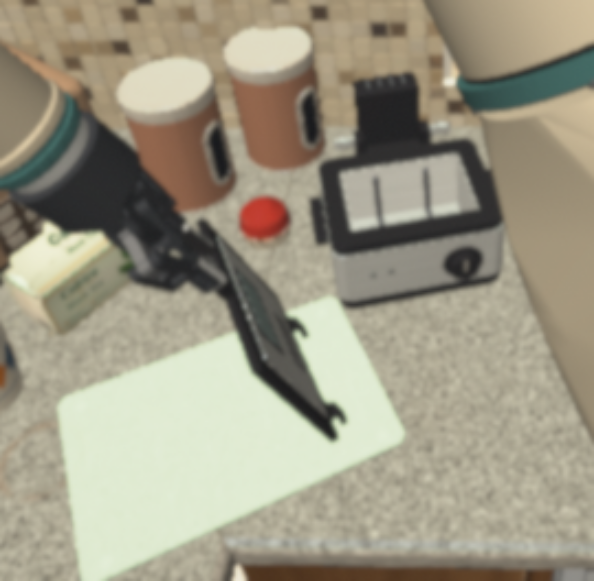

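The lid leans about 21° over the board, tab toward +y (200,225) and knuckles near (295,325) and (340,415), just above the glass. I'll touch down and begin laying it.

Emit:
{"api": "move_arm", "payload": {"steps": [[0,0,0,0,0,-0.003,0.025],[0,0,0,0,0,-0.003,0.025],[0,0,0,0.0003,0.0081,-0.0032,0.025],[0,0,0,0.0003,0.008,-0.0035,0.025],[0,0,0,0.0003,0.0078,-0.0039,0.025]]}}

```text
clock: 17.15
eef_pos: [457.0, 185.2, 194.2]
tool_rot: [3.132, 0.452, 1.525]
force: [-2.1, 6.0, 16.6]
width: 29.9
gripper_force: 61.8
```

Emit:
{"api": "move_arm", "payload": {"steps": [[0,0,0,0.0003,0.0077,-0.0042,0.025],[0,0,0,0.0003,0.0075,-0.0045,0.025],[0,0,0,0,0,0,0.025]]}}

```text
clock: 17.45
eef_pos: [457.6, 202.7, 185.2]
tool_rot: [3.132, 0.449, 1.528]
force: [-2.0, 7.7, 17.8]
width: 29.7
gripper_force: 63.2
```

Run:
```python
from h import *
lay()
```

```text
tcp s 15.3 t -0.4 z 185.2 rot [179.5  25.7  87.6] F [-2.   7.7 17.8] T [-0.02  0.61 -0.15] w 29.7 63
scene 3467 conf 0.97 line [  1.554 169.595] s [-96.3 -33.   11.7] t [-96.   87.1] z [ 25.5 119.8 191. ]
   lid s -41 t -2 z 98 0.59
   lid_knuckles s -89 t 0 z 22 0.95
   lid_tab s 13 t -2 z 182 0.77
top 3004 conf 0.57 line [  1.592 173.283] s [-95.1 -36.3  14.5] t [-95.1  89.4] z [ 27.4 116.8 196.6]
   lid s -32 t -5 z 97 0.65
   lid_knuckles s -84 t -2 z 22 0.84
   lid_tab s 13 t -5 z 182 0.79
```

Emit:
{"api": "move_arm", "payload": {"steps": [[0,0,0,0.0003,0.008,-0.0028,0.025],[0,0,0,0.0003,0.0075,-0.0042,0.025],[0,0,0,0.0003,0.0068,-0.0055,0.025],[0,0,0,0.0003,0.0066,-0.0057,0.025],[0,0,0,0.0003,0.0063,-0.006,0.025]]}}

```text
clock: 18.45
eef_pos: [459.9, 236.4, 160.6]
tool_rot: [3.131, 0.45, 1.526]
force: [1.4, 7.2, 9.2]
width: 30.0
gripper_force: 64.6
```

Run:
```python
from h import *
lay()
```

```text
tcp s 49.1 t 0.6 z 160.6 rot [179.4  25.8  87.4] F [1.4 7.2 9.2] T [ 0.39 -0.29  0.06] w 30.0 65
scene 4574 conf 0.93 line [  1.06 122.37] s [-90.4 -16.5  44.5] t [-95.3  88.1] z [ 27.6 106.  171.2]
   lid s 45 t -3 z 162 0.7
   lid_knuckles s -88 t -2 z 22 0.89
   lid_tab s 43 t -1 z 162 0.81
top 3496 conf 0.63 line [  1.055 124.177] s [-94.6 -20.4  45.9] t [-95.  90.] z [ 29.5 102.9 172.9]
   lid s -19 t -2 z 89 0.62
   lid_knuckles s -86 t -3 z 21 0.74
   lid_tab s 40 t -2 z 160 0.78
```

Emit:
{"api": "move_arm", "payload": {"steps": [[2,0,0,0.0003,0.0063,-0.0061,0.025],[2,0,0,0.0003,0.006,-0.0064,0.025],[2,0,0,0.0003,0.0057,-0.0067,0.025],[2,0,0,0.0003,0.0055,-0.0069,0.025],[2,0,0,0.0003,0.0052,-0.0071,0.025]]}}

```text
clock: 19.45
eef_pos: [460.9, 264.0, 126.6]
tool_rot: [3.141, 0.276, 1.529]
force: [-0.4, 3.0, 3.9]
width: 29.7
gripper_force: 63.1
```

Run:
```python
from h import *
lay()
```

```text
tcp s 76.7 t 0.6 z 126.6 rot [180.   15.8  87.6] F [-0.4  3.   3.9] T [ 0.27 -0.06 -0.17] w 29.7 63
scene 5494 conf 0.82 line [ 0.702 92.827] s [-98.2  -8.4  67.2] t [-95.7  89. ] z [ 25.3  88.1 140.2]
   lid s -17 t -1 z 68 0.93
   lid_knuckles s -95 t -1 z 21 0.75
   lid_tab s 67 t -1 z 130 0.89
top 3762 conf 0.84 line [ 0.704 95.105] s [-96.3 -13.4  65.5] t [-95.5  89.3] z [ 31.   86.3 141.1]
   lid s -10 t -3 z 73 0.64
   lid_knuckles s -92 t -2 z 21 0.82
   lid_tab s 62 t 1 z 136 0.76
```

Emit:
{"api": "move_arm", "payload": {"steps": [[2,0,0,0.0003,0.005,-0.0073,0.025],[2,0,0,0.0003,0.0047,-0.0075,0.025],[2,0,0,0.0003,0.0044,-0.0077,0.025],[2,0,0,0.0003,0.0041,-0.0078,0.025],[2,0,0,0.0003,0.0037,-0.008,0.025]]}}

```text
clock: 20.45
eef_pos: [461.1, 284.3, 87.3]
tool_rot: [-3.131, 0.104, 1.53]
force: [0.1, 2.4, 1.2]
width: 29.7
gripper_force: 59.0
```

Run:
```python
from h import *
im=lay(); cv2.imwrite("pics/a7.png",cv2.resize(im[150:384,40:330],None,fx=2.2,fy=2.2))
```

```text
tcp s 97.0 t -0.0 z 87.3 rot [-179.4    6.    87.6] F [0.1 2.4 1.2] T [ 0.33 -0.04 -0.06] w 29.7 59
scene 5986 conf 0.65 line [ 0.424 67.616] s [-101.    -2.9   83.5] t [-95.8  88.8] z [ 26.6  66.9 103. ]
   lid s -12 t -3 z 51 0.74
   lid_knuckles s -100 t -3 z 19 0.82
   lid_tab s 79 t -0 z 97 0.56
top 3812 conf 0.82 line [ 0.412 69.823] s [-103.8  -10.6   81.7] t [-95.4  90. ] z [ 29.4  65.5 104.7]
   lid s -6 t -4 z 57 0.95
   lid_knuckles s -98 t -2 z 18 0.94
   lid_tab s 78 t -3 z 97 0.56
```

View pics/a7.png

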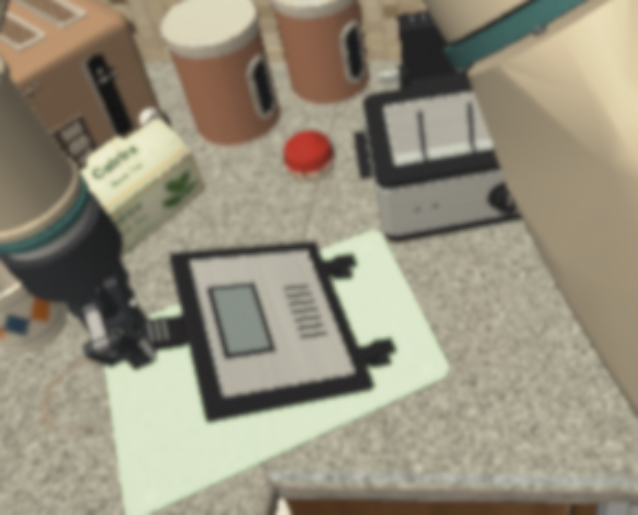

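Emit:
{"api": "move_arm", "payload": {"steps": [[1,0,0,0.0002,0.0035,-0.0085,0.025],[1,0,0,0.0002,0.003,-0.0086,0.025],[1,0,0,0.0002,0.0026,-0.0087,0.025],[1,0,0,0.0002,0.0022,-0.0088,0.025],[1,0,0,0.0001,0.0018,-0.0088,0.025]]}}

```text
clock: 21.45
eef_pos: [463.1, 299.4, 44.6]
tool_rot: [-3.13, 0.014, 1.531]
force: [0.7, 1.1, 1.1]
width: 29.5
gripper_force: 59.1
```

Run:
```python
from h import *
im=lay(); cv2.imwrite("pics/a8.png",cv2.resize(im[230:330,60:160],None,fx=5,fy=5))
```

```text
tcp s 112.2 t 1.4 z 44.6 rot [-179.4    0.8   87.7] F [0.7 1.1 1.1] T [ 0.18 -0.07 -0.01] w 29.5 59
scene 6137 conf 0.75 line [ 0.194 43.366] s [-98.4   2.3  94.7] t [-94.5  89.7] z [25.4 44.1 61.5]
   lid s -7 t -1 z 30 0.75
   lid_knuckles s -98 t 1 z 15 0.88
   lid_tab s 92 t -2 z 57 0.56
   lid s -3 t -4 z 32 0.64
   lid_knuckles s -95 t -3 z 17 0.67
   lid_tab s 88 t 1 z 60 0.56
```

View pics/a8.png

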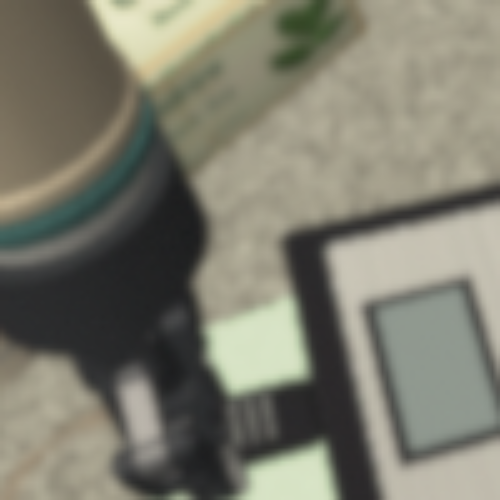

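Emit:
{"api": "move_arm", "payload": {"steps": [[0,0,0,0,0.0005,-0.0085,0.025],[0,0,0,0,0,-0.008,0.025],[0,0,0,0,0,-0.007,0.025],[0,0,0,0,0,-0.006,0.025],[0,0,0,0,0,-0.003,0.025]]}}

```text
clock: 22.45
eef_pos: [462.2, 297.4, 10.8]
tool_rot: [-3.128, 0.019, 1.53]
force: [-1.0, 1.0, 0.3]
width: 29.4
gripper_force: 59.1
```

Run:
```python
from h import *
im=lay()
```

```text
tcp s 110.1 t 0.6 z 10.8 rot [-179.2    1.1   87.7] F [-1.   1.   0.3] T [ 0.06  0.   -0.1 ] w 29.4 59
scene 6158 conf 0.96 line [ 0.034 26.699] s [-104.7   -2.8   94.5] t [-95.3  89.9] z [20.  26.8 31.1]
   lid s -14 t -1 z 16 0.71
   lid_knuckles s -102 t 1 z 17 0.89
   lid_tab s 88 t 1 z 25 0.86
top 3394 conf 0.9 line [ 0.042 28.325] s [-105.4  -13.3   72.5] t [-94.9  90.7] z [19.3 27.9 35.1]
   lid s -5 t -2 z 17 0.9
   lid_knuckles s -102 t -2 z 17 0.67
   lid_tab s 87 t -4 z 27 0.89
```

Emit:
{"api": "move_arm", "payload": {"steps": [[0,0,0,0,0.0025,-0.001,0.025],[0,0,0,0,0.0025,-0.0015,0.025],[0,0,0,0,0,-0.0015,0.025],[0,0,0,0,0,-0.0015,0.025],[0,0,0,0,0,0,0.025]]}}

```text
clock: 23.45
eef_pos: [462.7, 303.1, 6.1]
tool_rot: [-3.129, 0.017, 1.53]
force: [0.4, -0.2, 0.8]
width: 29.7
gripper_force: 59.2
```

Run:
```python
from h import *
im=lay()
```

```text
tcp s 115.8 t 0.8 z 6.1 rot [-179.3    1.    87.7] F [ 0.4 -0.2  0.8] T [-0.23 -0.08 -0.02] w 29.7 59
scene 6152 conf 0.8 line [1.2000e-02 2.4174e+01] s [-99.2   2.4  99.5] t [-94.7  89.7] z [18.4 24.3 28.4]
   lid s -6 t 1 z 13 0.76
   lid_knuckles s -112 t 231 z -0 0.63
   lid_tab s 95 t -3 z 19 0.62
top 3415 conf 0.88 line [-0.099 26.665] s [-101.2   -7.8   80.9] t [-94.5  90.9] z [18.5 25.4 32. ]
   lid s -2 t -5 z 14 0.76
   lid_knuckles s -95 t 1 z 16 0.91
   lid_tab s 92 t -0 z 22 0.7
```

Emit:
{"api": "move_arm", "payload": {"steps": [[0,0,0,0,0,-0.001,0.025],[0,0,0,0,0,-0.001,0.025],[0,0,0,0,0,0,0.025]]}}

```text
clock: 24.25
eef_pos: [462.7, 303.1, 4.2]
tool_rot: [-3.129, 0.017, 1.53]
force: [0.3, 2.1, 0.7]
width: 29.3
gripper_force: 59.1
```

Emit:
{"api": "move_arm", "payload": {"steps": [[0,0,0,0,0,-0.001,0.025],[0,0,0,0,0,0,0.025]]}}

```text
clock: 24.45
eef_pos: [462.7, 303.1, 4.0]
tool_rot: [-3.13, 0.018, 1.53]
force: [-1.4, 0.1, 6.0]
width: 29.3
gripper_force: 62.8
```

Run:
```python
from h import *
im=lay()
```

```text
tcp s 115.8 t 0.9 z 4.0 rot [-179.3    1.    87.7] F [-1.4  0.1  6. ] T [-0.1   0.14  0.08] w 29.3 63
scene 6002 conf 0.7 line [3.0000e-03 2.3221e+01] s [-97.1   1.9  97.6] t [-94.1  89.4] z [18.4 23.2 27.5]
   lid s -5 t -3 z 12 0.68
   lid_knuckles s -96 t 3 z 17 0.56
   lid_tab s 94 t -3 z 19 0.88
top 3407 conf 0.86 line [-0.054 24.998] s [-99.8  -6.8  83.7] t [-94.6  90.4] z [17.4 24.3 30.8]
   lid s 2 t 0 z 14 0.67
   lid_tab s 91 t 0 z 20 0.94
```

The lid is flat and supported, with 6 N contact. I'll release it and withdraw straight up.

Emit:
{"api": "move_arm", "payload": {"steps": [[0,0,0,0,0,0.0005,0.03],[0,0,0,0,0,0,0.032],[0,0,0,0,0,0,0.036],[0,0,0,0,0,0.0005,0.045],[0,0,0,0,0,0.0005,0.055]]}}

```text
clock: 25.45
eef_pos: [462.5, 302.2, 4.6]
tool_rot: [-3.128, 0.019, 1.53]
force: [-0.6, 1.0, -0.3]
width: 54.7
gripper_force: 0.0
```

Emit:
{"api": "move_arm", "payload": {"steps": [[0,0,0,0,0,0.01,0.055],[0,0,0,0,0,0.03,0.055],[0,0,0,0,0,0.04,0.055],[0,0,0,0,0,0.04,0.055],[0,0,0,0,0,0.03,0.055]]}}

```text
clock: 25.95
eef_pos: [462.9, 303.1, 157.8]
tool_rot: [-3.13, 0.017, 1.53]
force: [-0.4, -0.0, 0.6]
width: 54.9
gripper_force: 0.0
```

Run:
```python
from h import *
im=lay(); im,d=eyes.get_image("top"); cv2.imwrite("pics/a9.png",cv2.resize(im[100:300,60:320],None,fx=2.5,fy=2.5))
P=cloud("top",d)
m=finder.cut_out("top","board")[0]["mask"]&(d>0)&(abs(P[...,2])<12); print(cv2.minAreaRect(P[m][:,:2].astype(np.float32)))
for k in("egg_timer","salt","oil_bottle"): print(k,[w("top",r["location"]).round() for r in finder.pinpoint("top",k)[:1]])
```

```text
tcp s 115.8 t 1.0 z 157.8 rot [-179.4    0.9   87.7] F [-0.4 -0.   0.6] T [ 0.08 -0.03  0.02] w 54.9 0
scene 6007 conf 0.73 line [-4.0000e-03  2.2703e+01] s [-99.7   1.2  99.2] t [-94.6  89.4] z [18.  22.7 27.5]
   lid s -9 t -0 z 14 0.65
   lid_knuckles s -97 t -1 z 17 0.8
   lid_tab s 92 t 0 z 22 0.72
top 3172 conf 0.58 line [-0.278 24.372] s [-106.   -13.8   78.8] t [-92.9  90.7] z [17.2 23.9 31.4]
   lid s 0 t -3 z 13 0.87
   lid_knuckles s -98 t -1 z 14 0.63
   lid_tab s 94 t -1 z 18 0.98
((456.7525329589844, 184.98143005371094), (301.20794677734375, 202.606689453125), 87.25713348388672)
egg_timer [array([680.,  63.,  -1.])]
salt [array([ 451., -413.,    2.])]
oil_bottle [array([ 572., -399.,    3.])]
```

View pics/a9.png

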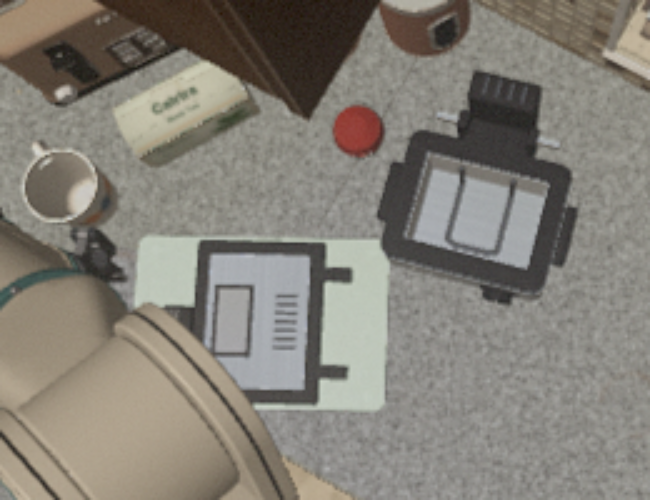

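The lid lies flat and centred on the board: its plate covers (200–325, 240–405) and the board (135–388, 237–410). The board and the other things are where they were, and the gripper is clear.

```bash
python3 -c "
from h import *
print(ctrl.finish_job())"
```

```text
the job is handed in; nothing more can be done
None
```

The lid was swung upright, lifted off its hinge pins and laid flat, within about 5 mm of the middle of the glass board, and the job is handed in; during the swing the fingers slipped off the tab once the lid was just past upright, so it settled the last few degrees onto the housing by itself before I regripped it.

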